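Third hand: hold a clamp block against the sprung stop

TASK

Set the aluminium clamp block on the narrow raised rail of the green assembly stand, centred and lined up along the rail, its black knob pointing away from the orange stop and the stop not yet pushed in. Then slide it along the rail, plain end first, squarely against the stop and press until the black pointer stands in the green zone of the scale (never as far as the red zone), and keep pressing it steadily there so that a colleague can fasten it: the program finishes while the robot is still holding the block pressed. Leave everything else on the bench where it stands.

Things in the scene. Friction and masses are not known exactly. Their poses are not given: they have to be found in the camera images.
- block_centre (a point): Centre of the loose aluminium clamp block, a solid rectangular block 70 long (own x) x 36 wide (own y) x 44 high (own z, up), about 0.3 kg, with a dark round bore mark on top. It starts standing on the bench, so its centre is 22 mm above the bench. Its +x end is plain and flat; a black round knob sticks out of its -x end.
- block_knob (a point): Outer end of the black knob (20 mm diameter, on a thin 8 mm spindle) of the clamp block: 58 mm from the block's centre along the block's -x, at the same height.
- stand: The fixed green assembly stand. Its origin lies on the bench, z up; x runs along the rail towards the stop, y across. Green base plate 280 x 110 x 12 mm high (x -120 to +160 mm, y -55 to +55 mm). Grey spring housing at x +62 to +150 mm, 52 mm wide, top at 82 mm. The scale lies on top of the housing; the pointer above it reaches up to 96 mm.
- rail: The steel rail of the stand, 20 mm wide, 140 long (stand x -105 to +35 mm, y = 0), its top 45 mm above the bench (33 mm above the base plate). Origin at the middle of its underside, axes as the stand's. A block resting on it has its centre 67 mm above the bench; the block is wider than the rail and overhangs it 8 mm on each side.
- pad_face (a point): Centre of the front face of the orange stop pad, the face that the block's plain end is to meet (34 x 34 mm, upright, facing the stand's -x, 10 mm thick). It is 67 mm above the bench, on the rail's line, at stand x = +10 mm when not pushed, and moves with the pad.
- plunger (a joint): How far the sprung stop is pushed in along the stand's +x: 0 m untouched, end of travel 0.030 m. The spring pushes back with 600 N per metre (6 N at 10 mm, 12 N at 20 mm). The black pointer on the housing moves with it: green zone 0.010 to 0.020 m, red zone from 0.025 m.
- beaker_tall: Bystander: glass beaker, 86 mm diameter, 120 high; origin at the centre of its underside.
- beaker_small: Bystander: small glass beaker, 68 mm diameter, 85 high; origin at the centre of its underside.
- bottle: Bystander: white bottle with red cap, 66 mm diameter, 170 high; origin at the centre of its underside.
- tray: Bystander: blue divided parts tray 100 x 140 x 30 mm; origin at the centre of its underside.
- jar: Bystander: amber jar with black lid, 60 mm diameter, 70 high; origin at the centre of its underside.
- wrench: Bystander: steel wrench, 170 mm long, lying flat along its own x.
- screwdriver: Bystander: yellow-handled screwdriver, 180 mm long, lying along its own x.
Mind the look-alikes: they are no part of the job. Of the things that look like the part that bears block_centre, the largest one is meant.

How it is judged:
By the outcome, as a careful person would: the job done as asked, in the order asked, and still so for the second after the job is handed in, while the arm keeps its last pose, push and grip.
It also fails if it takes over 45 s, if anything falls off the work surface, if the arm or the gripper's body presses on something with over 40 N, if the wrist force passes 120 N, or if a joint passes its speed limit or range.

ROBOT

A 6-joint arm with a two-finger parallel gripper is mounted at the origin on the work surface. World frame = base frame: x ahead of the robot, y to its left, z up, the work surface at z = 0. Lengths are in m, angles in rad, forces in N, time in s.
With the tool pointing down it reaches from about 0.25 to 0.725 m from the base axis. Payload 4 kg.
Tool frame: the origin (TCP) lies at the very end of the fingers, on their centre line; the grasp point (between the pads) lies 19 mm behind it; x points along the fingers, z is the direction in which the jaws open and shut, and the axes are right-handed (so a half turn about x gives the same grasp; the last joint's range is limited). The gripper opens to 85 mm and grips with 20 to 120 N. Pads are 22 mm wide; open, the fingers measure 114 mm over their backs; the gripper's body (76 mm by 85 mm) begins 54 mm behind the grasp point. The pads swing forward as they close: fully open they stand 13 mm farther back than shut.
Start: joints at [-1.299, 0.241, 0.005, 1.335, 0, 1.571], TCP at [0.134, -0.482, 0.204] pointing down, gripper open.
Joint ranges: [-2.72, 2.72], [-1.05, 1.87], [-1.09, 1.28], [-1.99, 2.15], [-1.42, 1.44], [-3.14, 3.14]. Speed limits (rad/s): [2.79, 2.79, 3.14, 3.14, 3.14, 3.14].

INTERFACE

Orientations are given as a unit quaternion [x, y, z, w].
In Python, from workcell import bot gives the robot as it stands.
- The arm moves only by the tool step_arm, never from a script. Its argument "series" is a list of rows, each an object of numbers: "x", "y", "z": the shift along the world's x, y, z in cm; "twist": the turn about the world's z in degrees; "jaw": the finger opening in cm, from 0 to 8.54. In form: [{"x": .., "y": .., "z": .., "twist": .., "jaw": ..}, ...]. A call has 1 to 10 rows; each row is the pose to reach, as a shift and turn from the pose measured when the call began; what a row does not reach only later rows make up. A row lasts 1/12 s, in which the tool goes at most 41.7 mm and 7.16 degrees, less where a joint would pass 70% of its speed; a pose out of reach is approached as far as the arm can. A call with a gripper value outside its range is refused whole. The fingers move at their own pace and stop on an object; the grip force is fixed at half the most. Time passes only in rows, so rows that repeat a pose let the fingers close. It gives the time, the measured TCP pose, the force and the opening at its end, in the units of the state.
- bot.get_obs(): the state, without advancing time (a new reading comes with each control period).
- bot.camera(name): name is "scene" or "top" or "wrist"; returns (picture, depth): 400x640x3 uint8, red, green, blue; 400x640 float32, m along the optical axis (not along the pixel's ray), 0 where there is no reading.
- bot.camera_info(name): a dict with "camera_matrix" (3x3 intrinsics, pixels), "R" (3x3) and "t" (3): a world point X has camera coordinates R X + t; the wrist camera has in their place "mount" (4x4, takes a point from camera to tool coordinates, whose origin is the TCP and whose axes are the tool frame's). Camera axes: x right, y down, z forward; pixel columns grow to the right and rows downward; lengths in m; the calibration is good to about 2 mm. A picture is of the moment at which its call begins: read the wrist's pose just before it. camera_info takes no time and is no camera call.
- bot.job_done(): hands the job in, once; it reports no verdict.
The state is a dict: "clock": time; "joint_pos": joint angles; "joint_vel": joint speeds; "tau": joint torques, N m; "eef_pos": TCP position; "tool_rot": TCP orientation; "ft_force": force on the tool from outside, world axes, zero at the start; "ft_torque": the same for the moment, N m; "grip_width": finger opening in m.
Only numpy, scipy, OpenCV 4.12 (cv2) and the standard library are available. Lean on these libraries where they do the work, as an engineer would, in place of code of your own. Each camera call takes 0.05 s, during which the arm holds its last target.

## Working session

There is one attempt and no reset: what is moved stays moved. The work goes in short steps, Python scripts to look and compute and a tool call to move; the robot and the scene stay as the last step left them, time stands still between calls to the robot, and variables do not carry over. Pictures are saved under pics/ and viewed, and the job is handed in when it is done.

Besides the shell and the picture viewer there is one more tool, called after "Request:" as name(argument=value, ...), one argument or row to a line, values as JSON. step_arm: Moves the arm, as the interface text tells. Its arguments: {"type":"object","properties":{"series":{"type":"array","items":{"type":"object","properties":{"x":{"type":"number"},"y":{"type":"number"},"z":{"type":"number"},"twist":{"type":"number"},"jaw":{"type":"number"}}}}},"required":["series"]}

```bash
ls; mkdir -p pics; cat > h.py <<'E'
import numpy as np,cv2
from workcell import bot
def save(name,fn):
    p,d=bot.camera(name); cv2.imwrite('pics/'+fn+'.png',p[:,:,::-1]); np.save('pics/'+fn+'.npy',d); return p,d
def world(name,u,v,d):
    i=bot.camera_info(name);K=np.array(i['camera_matrix']);R=np.array(i['R']);t=np.array(i['t'])
    c=np.linalg.inv(K)@np.array([u,v,1.])*d
    return R.T@(c-t)
def rayz(name,u,v,z):
    i=bot.camera_info(name);K=np.array(i['camera_matrix']);R=np.array(i['R']);t=np.array(i['t'])
    r=R.T@(np.linalg.inv(K)@np.array([u,v,1.]));o=-R.T@t
    return o+r*(z-o[2])/r[2]
def proj(name,X):
    i=bot.camera_info(name);K=np.array(i['camera_matrix']);c=np.array(i['R'])@X+np.array(i['t']);p=K@c;return p[:2]/p[2]
E
python3 - <<'E'
from h import *
for n in('scene','top'):
    save(n,n+'1');i=bot.camera_info(n);print(n,i)
o=bot.get_obs();print(o)
E
```

```text
pics
scene {'camera_matrix': array([[365.39013512,   0.        , 315.34018914],
       [  0.        , 365.39013512, 196.31387298],
       [  0.        ,   0.        ,   1.        ]]), 'R': array([[-0.55566197,  0.83139898, -0.00393747],
       [ 0.66331576,  0.44045908, -0.60498595],
       [-0.50125041, -0.33877948, -0.79622641]]), 't': array([ 0.30322056, -0.34276843,  1.59893026])}
top {'camera_matrix': array([[362.05286731,   0.        , 321.58493757],
       [  0.        , 362.05286731, 198.6691563 ],
       [  0.        ,   0.        ,   1.        ]]), 'R': array([[ 9.14869040e-03, -9.99957134e-01,  1.42513294e-03],
       [-9.97124729e-01, -9.22997043e-03, -7.52135806e-02],
       [ 7.52235105e-02, -7.32929532e-04, -9.97166429e-01]]), 't': array([0.00145842, 0.6026253 , 1.20431963])}
{'clock': 0.1, 'joint_pos': array([-1.29902862e+00,  2.41355218e-01,  3.83861737e-03,  1.33519229e+00,
        4.41308217e-05,  1.57084677e+00]), 'joint_vel': array([-1.77223834e-03, -1.31830446e-03,  2.91141886e-03, -9.02990871e-04,
       -7.55161023e-05, -1.53316185e-03]), 'tau': array([-5.55202641e-04, -3.73139048e+01,  2.53009576e+01,  1.08502209e-02,
       -3.72991587e-05, -1.43415861e-05]), 'eef_pos': array([ 0.13406374, -0.48104337,  0.20338549]), 'tool_rot': array([ 0.42809335,  0.56364205, -0.4272506 ,  0.5625839 ]), 'ft_force': array([ 0.12880149,  0.34495629, -0.34675973]), 'ft_torque': array([-0.03199287,  0.02354347, -0.04908271]), 'grip_width': 0.08565932279789308}
```

View pics/top1.png

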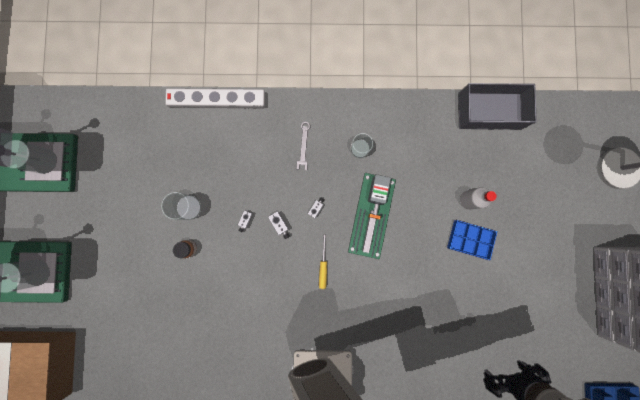

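View pics/scene1.png

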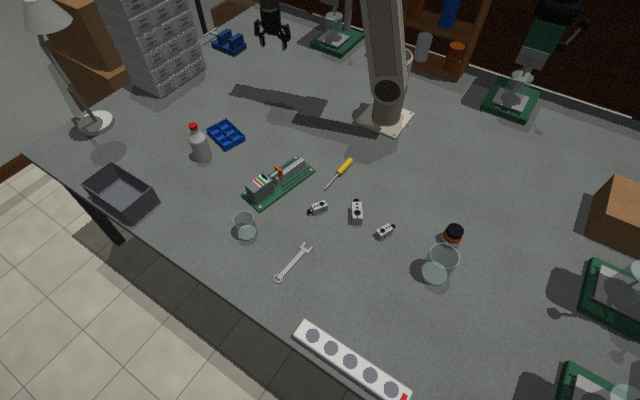

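The top view shows three block look-alikes at (244,220), (279,224) and (316,207). The middle one looks largest. The stand is at about (373,215), with the stop at (375,215). I'll enlarge these.

```bash
python3 - <<'E'
import cv2
a=cv2.imread('pics/top1.png')
cv2.imwrite('pics/c1.png',cv2.resize(a[190:250,230:330],None,fx=8,fy=8,interpolation=cv2.INTER_CUBIC))
cv2.imwrite('pics/c2.png',cv2.resize(a[168:264,340:404],None,fx=6,fy=6,interpolation=cv2.INTER_CUBIC))
b=cv2.imread('pics/scene1.png')
cv2.imwrite('pics/c3.png',cv2.resize(b[150:250,235:405],None,fx=4.7,fy=4.7,interpolation=cv2.INTER_CUBIC))
E
```

```text
(no output)
```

View pics/c1.png

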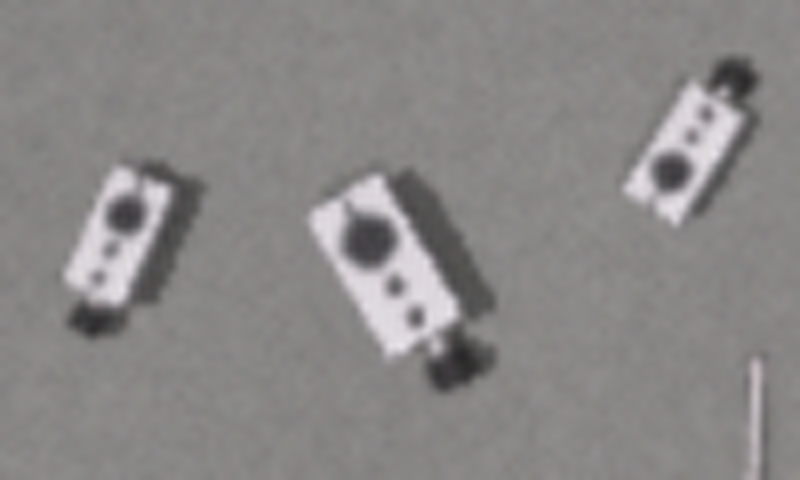

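View pics/c2.png

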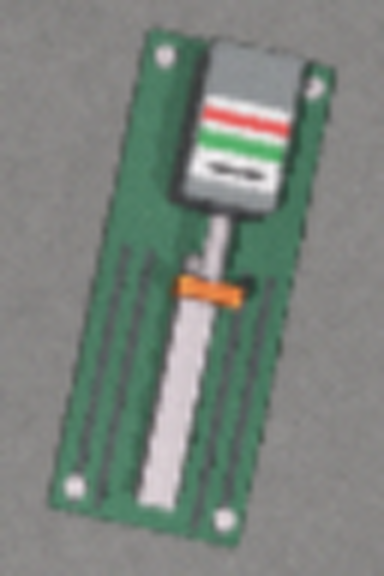

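View pics/c3.png

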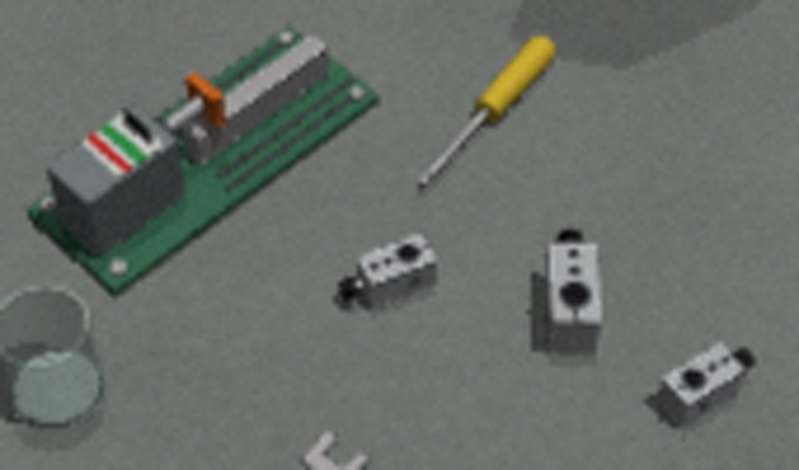

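The middle block at (279,223) is clearly the largest. Its knob end is at (287,235) and its plain end points up-left. The stand's stop is at (375,216), its housing lies above that, and the pointer is in the white zone. Next I'll measure all of these.

```bash
python3 - <<'E'
from h import *
f=lambda x,y,s,ox,oy:((x+.5)/s-.5+ox,(y+.5)/s-.5+oy)
d=np.load('pics/top1.npy')
C=np.array([rayz('top',*f(x,y,8,230,190),0.044) for x,y in[(308,215),(378,172),(462,308),(390,357)]])
print('block',C[:,:2].round(4).tolist(),C.mean(0)); 
ax=(C[0]+C[1]-C[2]-C[3]);print('len',np.linalg.norm(ax)/2,'w',np.linalg.norm(C[0]+C[3]-C[1]-C[2])/2,'yaw',np.degrees(np.arctan2(ax[1],ax[0])))
print('top z',world('top',278,223,d[223,278]),world('top',281,226,d[226,281]))
k=rayz('top',*f(462,362,8,230,190),.022);print('knob',k)
B=np.array([rayz('top',*f(x,y,6,340,168),0.012) for x,y in[(150,30),(335,68),(238,546),(50,508)]])
ax=(B[0]+B[1]-B[2]-B[3]);yaw=np.arctan2(ax[1],ax[0]);print('base',np.linalg.norm(ax)/2,np.linalg.norm(B[0]+B[3]-B[1]-B[2])/2,np.degrees(yaw),B.mean(0))
print('origin',B.mean(0)-.02*np.array([np.cos(yaw),np.sin(yaw),0]))
for p in[(158,505),(195,304)]:
    u,v=f(*p,6,340,168);print('rail',rayz('top',u,v,.045),world('top',u,v,d[round(v),round(u)]))
u,v=f(210,283,6,340,168);print('pad top',rayz('top',u,v,.084))
# scene top check
ds=np.load('pics/scene1.npy')
for p in [(575,280),(575,265)]:
    u,v=f(*p,4.7,235,150);print('scene blk',world('scene',u,v,ds[round(v),round(u)]))
for p in [(318,45),(235,110)]:
    u,v=f(*p,4.7,235,150);print('scene rail',world('scene',u,v,ds[round(v),round(u)]))
i=bot.camera_info('wrist');print(i)
E
```

```text
block [[0.5402, 0.184], [0.5583, 0.1553], [0.5024, 0.1195], [0.4819, 0.149]] [0.52072169 0.15195512 0.044     ]
len 0.06720901636781089 w 0.034861962986316705 yaw 31.800821372749333
top z [0.51880548 0.15046261 0.04563318] [0.50899317 0.14118237 0.0382351 ]
knob [0.47960217 0.12121538 0.022     ]
base 0.27758286337739774 0.10788432433213307 -11.701450942824048 [ 0.54831762 -0.1647988   0.012     ]
origin [ 0.52873327 -0.16074256  0.012     ]
rail [ 0.42705301 -0.14049163  0.045     ] [ 0.42462798 -0.14481518  0.01000159]
rail [ 0.5373725  -0.16093999  0.045     ] [ 0.53732188 -0.16062447  0.04724479]
pad top [ 0.54778554 -0.16349743  0.084     ]
scene blk [0.52034205 0.15459608 0.04367744]
scene blk [0.50804116 0.14763592 0.04277953]
scene rail [ 0.43136727 -0.13628103  0.04162193]
scene rail [ 0.5271902  -0.14861241  0.04544165]
{'camera_matrix': array([[284.85625712,   0.        , 321.06014673],
       [  0.        , 284.85625712, 204.41230932],
       [  0.        ,   0.        ,   1.        ]]), 'mount': array([[-9.86879598e-04, -2.90861009e-01,  9.56764809e-01,
        -1.70609438e-01],
       [ 4.61214528e-04, -9.56765306e-01, -2.90860684e-01,
         7.37160371e-02],
       [ 9.99999407e-01,  1.54229355e-04,  1.07836148e-03,
        -3.15442283e-04],
       [ 0.00000000e+00,  0.00000000e+00,  0.00000000e+00,
         1.00000000e+00]])}
```

```bash
python3 - <<'E'
from h import *
from scipy.spatial.transform import Rotation as Ro
o=bot.get_obs();R=Ro.from_quat(o['tool_rot']).as_matrix();print(R.round(3))
print('jaw dir deg',np.degrees(np.arctan2(R[1,2],R[0,2])),'q1',np.degrees(o['joint_pos'][0]),'q6',np.degrees(o['joint_pos'][5]))
M=bot.camera_info('wrist')['mount'];print('cam offset world',R@M[:3,3],'fwd',R@M[:3,2])
E
```

```text
[[-0.     0.963  0.268]
 [ 0.002  0.268 -0.963]
 [-1.     0.    -0.002]]
jaw dir deg -74.43174749590027 q1 -74.42885730323826 q6 90.00289018737882
cam offset world [0.07100718 0.01977188 0.17061298] fwd [-0.28035054 -0.07732769 -0.95677793]
```

Request:
step_arm(
  series=[
    {"x": 1.9, "y": 3.2, "z": 0, "twist": 2, "jaw": 8.5},
    {"x": 3.9, "y": 6.3, "z": 0, "twist": 4, "jaw": 8.5},
    {"x": 5.8, "y": 9.5, "z": 0, "twist": 6, "jaw": 8.5},
    {"x": 7.7, "y": 12.7, "z": 0, "twist": 8, "jaw": 8.5},
    {"x": 9.7, "y": 15.8, "z": 0, "twist": 10, "jaw": 8.5},
    {"x": 11.6, "y": 19.0, "z": 0, "twist": 12, "jaw": 8.5},
    {"x": 13.5, "y": 22.2, "z": 0, "twist": 14, "jaw": 8.5},
    {"x": 15.5, "y": 25.3, "z": 0, "twist": 16, "jaw": 8.5},
    {"x": 17.4, "y": 28.5, "z": 0, "twist": 16.2, "jaw": 8.5},
    {"x": 19.3, "y": 31.7, "z": 0, "twist": 16.2, "jaw": 8.5},
  ],
)

```text
clock: 0.93
eef_pos: [0.3273, -0.1623, 0.2033]
tool_rot: [0.344, 0.618, -0.344, 0.617]
ft_force: [0.8, -0.4, -0.3]
grip_width: 0.0851
```

Request:
step_arm(
  series=[
    {"x": 1.9, "y": 3.1, "z": 0, "twist": 0, "jaw": 8.5},
    {"x": 3.9, "y": 6.3, "z": 0, "twist": 0, "jaw": 8.5},
    {"x": 5.8, "y": 9.4, "z": 0, "twist": 0, "jaw": 8.5},
    {"x": 7.7, "y": 12.6, "z": 0, "twist": 0, "jaw": 8.5},
    {"x": 9.7, "y": 15.7, "z": 0, "twist": 0, "jaw": 8.5},
    {"x": 11.6, "y": 18.8, "z": 0, "twist": 0, "jaw": 8.5},
    {"x": 13.5, "y": 22.0, "z": 0, "twist": 0, "jaw": 8.5},
    {"x": 15.5, "y": 25.1, "z": 0, "twist": 0, "jaw": 8.5},
    {"x": 17.4, "y": 28.3, "z": 0, "twist": 0, "jaw": 8.5},
    {"x": 19.4, "y": 31.4, "z": 0, "twist": 0, "jaw": 8.5},
  ],
)

```text
clock: 1.77
eef_pos: [0.5215, 0.1536, 0.2027]
tool_rot: [0.344, 0.619, -0.344, 0.617]
ft_force: [0.8, -0.5, -0.1]
grip_width: 0.0847
```

```bash
cat >> h.py <<'E'
from scipy.spatial.transform import Rotation as Ro
def wsave(fn):
    o=bot.get_obs();p,d=save('wrist',fn)
    np.savez('pics/'+fn+'_pose.npz',p=o['eef_pos'],q=o['tool_rot']);print(o['eef_pos'],o['clock'],o['grip_width']);return p,d
def wcam(fn):
    z=np.load('pics/'+fn+'_pose.npz');R=Ro.from_quat(z['q']).as_matrix();i=bot.camera_info('wrist');M=i['mount'];K=i['camera_matrix']
    return K,R@M[:3,:3],R@M[:3,3]+z['p']
def wray(fn,u,v,h):
    K,R,t=wcam(fn);r=R@np.linalg.inv(K)@np.array([u,v,1.]);return t+r*(h-t[2])/r[2]
def wpt(fn,u,v,d=None):
    K,R,t=wcam(fn);d=np.load('pics/'+fn+'.npy')[round(v),round(u)] if d is None else d
    return t+R@np.linalg.inv(K)@np.array([u,v,1.])*d
def wproj(fn,X):
    K,R,t=wcam(fn);c=K@(R.T@(np.array(X)-t));return c[:2]/c[2]
E
python3 - <<'E'
from h import *
wsave('w1')
a=cv2.imread('pics/w1.png');cv2.imwrite('pics/w1b.png',cv2.resize(a,(800,500),interpolation=cv2.INTER_CUBIC))
E
```

```text
[0.52149841 0.15355058 0.20269013] 1.7667 0.08472224132564046
```

View pics/w1.png

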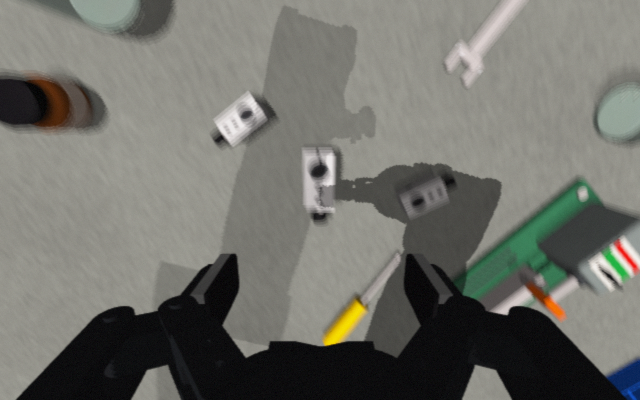

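The block is at (319,178), nearly aligned with the jaws, but the image is slightly motion-blurred. I'll take it again now that the arm is still.

```bash

python3 - <<'E'
from h import *
wsave('w2')
a=cv2.imread('pics/w2.png');cv2.imwrite('pics/w2b.png',cv2.resize(a[130:240,270:370],None,fx=5,fy=5,interpolation=cv2.INTER_CUBIC))
E
```

```text
[0.52516493 0.15909391 0.20154994] 1.8167 0.08499398315349291
```

View pics/w2b.png

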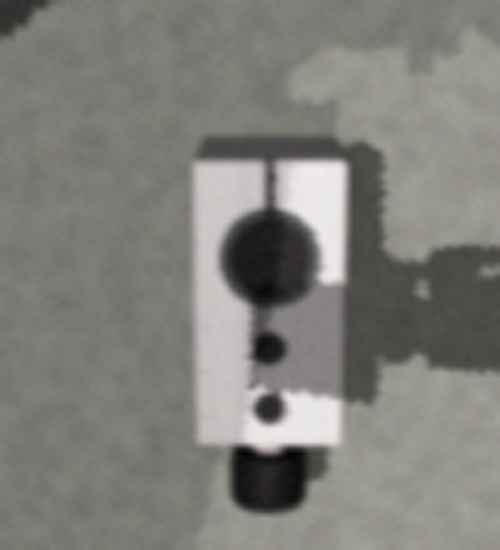

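```bash

python3 - <<'E'
from h import *
f=lambda x,y:((x+.5)/5-.5+270,(y+.5)/5-.5+130)
o=bot.get_obs();print(o['eef_pos'],o['joint_vel'].round(3))
C=np.array([wray('w2',*f(*p),.044) for p in[(192,160),(349,160),(342,444),(197,444)]])
ax=C[0]+C[1]-C[2]-C[3];w=C[0]+C[3]-C[1]-C[2]
print(C.mean(0),np.linalg.norm(ax)/2,np.linalg.norm(w)/2,np.degrees(np.arctan2(ax[1],ax[0])),np.degrees(np.arctan2(w[1],w[0])))
print([wpt('w2',*f(*p)) for p in[(220,220),(300,420)]])
R=Ro.from_quat(o['tool_rot']).as_matrix();print('jaw',np.degrees(np.arctan2(R[1,2],R[0,2])),R[:,0])
print('top-view proj',proj('top',[*C.mean(0)[:2],.044]))
E
```

```text
[0.52312848 0.15595425 0.2014147 ] [-0.054 -0.054 -0.077  0.034 -0.037 -0.032]
[0.51900182 0.15265361 0.044     ] 0.06933504622480251 0.03579872624842384 32.02424431509941 122.12779961822952
[array([0.5306962 , 0.17371731, 0.04621626]), array([0.49936868, 0.13171984, 0.04614785])]
jaw -57.93895408870018 [-0.00178218  0.00263751 -0.99999493]
top-view proj [277.39813317 222.9385728 ]
```

Request:
step_arm(
  series=[
    {"x": -0.2, "y": -0.3, "z": -2.5, "twist": 0, "jaw": 8.5},
    {"x": -0.3, "y": -0.4, "z": -5.5, "twist": 0, "jaw": 8.5},
    {"x": -0.3, "y": -0.4, "z": -8.5, "twist": 0, "jaw": 8.5},
    {"x": -0.3, "y": -0.4, "z": -11.0, "twist": 0, "jaw": 8.5},
    {"x": -0.3, "y": -0.4, "z": -13.0, "twist": 0, "jaw": 8.5},
    {"x": -0.3, "y": -0.4, "z": -13.0, "twist": 0, "jaw": 8.5},
    {"x": -0.3, "y": -0.4, "z": -13.0, "twist": 0, "jaw": 8.5},
  ],
)

```text
clock: 2.45
eef_pos: [0.5186, 0.1511, 0.0704]
tool_rot: [0.342, 0.62, -0.343, 0.617]
ft_force: [-0.1, 0.2, 0.3]
grip_width: 0.0848
```

```bash

python3 - <<'E'
from h import *
wsave('w3');o=bot.get_obs();print(o['eef_pos'],o['joint_vel'].round(3))
E
```

```text
[0.51857529 0.15105301 0.07042148] 2.45 0.08478379871917298
[0.52011676 0.15155748 0.07195258] [ 0.004 -0.02   0.034 -0.003 -0.001  0.003]
```

View pics/w3.png

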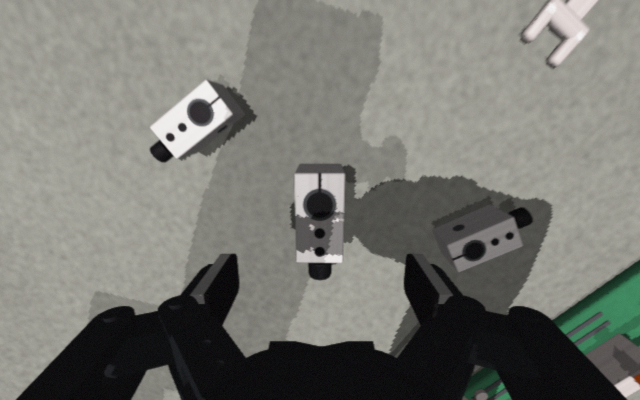

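The block sits midway between the fingers: edges at columns 295 and 345, top from row 173 to row 263. I'll check its position from this second height.

```bash

python3 - <<'E'
from h import *
for h in(.042,.044,.046):
    C=np.array([wray('w3',*p,h) for p in[(294.5,172.5),(345.5,172.5),(343.5,263),(296.5,263)]])
    ax=C[0]+C[1]-C[2]-C[3];w=C[0]+C[3]-C[1]-C[2]
    print(h,C.mean(0),np.linalg.norm(ax)/2,np.linalg.norm(w)/2,np.degrees(np.arctan2(ax[1],ax[0])))
o=bot.get_obs();print(o['eef_pos'])
E
```

```text
0.042 [0.51887524 0.15254292 0.042     ] 0.07137051289496057 0.036319145899760735 31.995555083645
0.044 [0.51950914 0.15292279 0.044     ] 0.07065230806128323 0.03595366462349986 31.995555083644955
0.046 [0.52014303 0.15330267 0.046     ] 0.06993410322760593 0.03558818334723901 31.995555083644955
[0.52011676 0.15155748 0.07195258]
```

Request:
step_arm(
  series=[
    {"x": 0, "y": 0.1, "z": -2.0, "twist": 0, "jaw": 8.5},
    {"x": 0, "y": 0.1, "z": -4.0, "twist": 0, "jaw": 8.5},
    {"x": 0, "y": 0.1, "z": -5.5, "twist": 0, "jaw": 8.5},
    {"x": 0, "y": 0.1, "z": -6.2, "twist": 0, "jaw": 8.5},
    {"x": 0, "y": 0.1, "z": -6.4, "twist": 0, "jaw": 8.5},
    {"x": 0, "y": 0.1, "z": -6.4, "twist": 0, "jaw": 8.5},
  ],
)

```text
clock: 3.0
eef_pos: [0.5209, 0.1527, 0.0089]
tool_rot: [0.343, 0.619, -0.342, 0.618]
ft_force: [-0.1, -0.0, 0.7]
grip_width: 0.085
```

Request:
step_arm(
  series=[
    {"jaw": 3.0},
    {"jaw": 3.0},
    {"jaw": 3.0},
    {"jaw": 3.0},
    {"jaw": 3.0},
    {"jaw": 3.0},
    {"jaw": 3.0},
    {"jaw": 3.0},
  ],
)

```text
$.series[0]: bad value
```

Request:
step_arm(
  series=[
    {"x": -0.1, "y": 0, "z": -0.1, "twist": 0, "jaw": 2.5},
    {"x": -0.1, "y": 0, "z": -0.1, "twist": 0, "jaw": 2.5},
    {"x": -0.1, "y": 0, "z": -0.1, "twist": 0, "jaw": 2.5},
    {"x": -0.1, "y": 0, "z": -0.1, "twist": 0, "jaw": 2.5},
    {"x": -0.1, "y": 0, "z": -0.1, "twist": 0, "jaw": 2.5},
    {"x": -0.1, "y": 0, "z": -0.1, "twist": 0, "jaw": 2.5},
    {"x": -0.1, "y": 0, "z": -0.1, "twist": 0, "jaw": 2.5},
    {"x": -0.1, "y": 0, "z": -0.1, "twist": 0, "jaw": 2.5},
  ],
)

```text
clock: 3.67
eef_pos: [0.5204, 0.153, 0.009]
tool_rot: [0.344, 0.619, -0.341, 0.618]
ft_force: [-2.1, 0.2, 5.9]
grip_width: 0.0342
```

Request:
step_arm(
  series=[
    {"x": 0, "y": 0, "z": 0.05, "twist": 0, "jaw": 2.5},
    {"x": 0, "y": 0, "z": 0.05, "twist": 0, "jaw": 2.5},
    {"x": 0, "y": 0, "z": 0.05, "twist": 0, "jaw": 2.5},
  ],
)

```text
clock: 3.92
eef_pos: [0.5201, 0.1529, 0.0091]
tool_rot: [0.344, 0.619, -0.342, 0.618]
ft_force: [0.4, 0.4, -0.7]
grip_width: 0.0337
```

Request:
step_arm(
  series=[
    {"x": 0, "y": 0, "z": 0.5, "twist": 0, "jaw": 2.5},
    {"x": 0, "y": 0, "z": 1.5, "twist": 0, "jaw": 2.5},
    {"x": 0, "y": 0, "z": 2.5, "twist": 0, "jaw": 2.5},
    {"x": 0, "y": 0, "z": 4, "twist": 0, "jaw": 2.5},
    {"x": 0, "y": 0, "z": 6, "twist": 0, "jaw": 2.5},
    {"x": 0, "y": 0, "z": 8, "twist": 0, "jaw": 2.5},
    {"x": 0, "y": 0, "z": 10, "twist": 0, "jaw": 2.5},
    {"x": 0, "y": 0, "z": 10, "twist": 0, "jaw": 2.5},
    {"x": 0, "y": 0, "z": 10, "twist": 0, "jaw": 2.5},
  ],
)

```text
clock: 4.67
eef_pos: [0.5215, 0.1533, 0.111]
tool_rot: [0.345, 0.618, -0.34, 0.619]
ft_force: [-0.0, -0.2, -3.6]
grip_width: 0.0339
```

```bash

python3 - <<'E'
from h import *
wsave('w4');o=bot.get_obs();print(o['eef_pos'],o['ft_force'],o['ft_torque'])
E
```

```text
[0.5215013  0.1533026  0.11097899] 4.6667 0.03386477400062957
[0.5201867  0.15291731 0.10937742] [ 0.3871743  -0.11175353 -2.50758691] [ 0.01017655  0.03202121 -0.02514728]
```

View pics/w4.png

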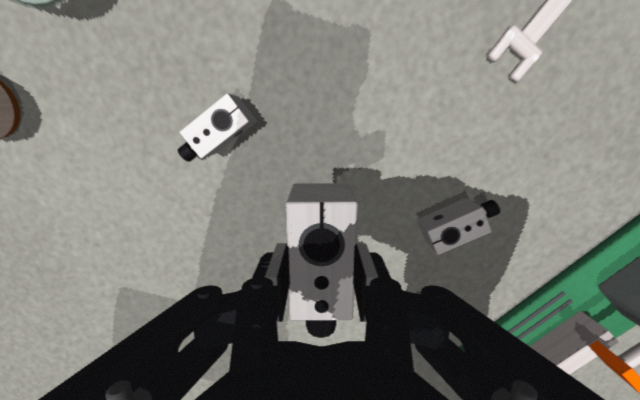

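The block is held level and lifted: its top front edge is at row 203, columns 288–356, and the weight reading is about 3 N. Next I'll carry it high over the rail's near end.

Request:
step_arm(
  series=[
    {"x": 0, "y": -1, "z": 2.5, "twist": -4, "jaw": 2.5},
    {"x": -0.4, "y": -4, "z": 5, "twist": -9, "jaw": 2.5},
    {"x": -0.8, "y": -7.5, "z": 6, "twist": -14, "jaw": 2.5},
    {"x": -1.3, "y": -11, "z": 6, "twist": -19, "jaw": 2.5},
    {"x": -1.8, "y": -14.5, "z": 6, "twist": -24, "jaw": 2.5},
    {"x": -2.2, "y": -18, "z": 6, "twist": -29, "jaw": 2.5},
    {"x": -2.6, "y": -21.5, "z": 6, "twist": -34, "jaw": 2.5},
    {"x": -3.0, "y": -25, "z": 6, "twist": -39, "jaw": 2.5},
    {"x": -3.4, "y": -28.5, "z": 6, "twist": -43.7, "jaw": 2.5},
    {"x": -3.6, "y": -30.5, "z": 6, "twist": -43.7, "jaw": 2.5},
  ],
)

```text
clock: 5.55
eef_pos: [0.4822, -0.1551, 0.1675]
tool_rot: [0.55, 0.446, -0.549, 0.445]
ft_force: [-0.1, 0.2, -2.4]
grip_width: 0.034
```

Request:
step_arm(
  series=[
    {"x": 0, "y": 0, "z": 0, "twist": 0, "jaw": 2.5},
    {"x": 0, "y": 0, "z": 0, "twist": 0, "jaw": 2.5},
    {"x": 0, "y": 0, "z": 0, "twist": 0, "jaw": 2.5},
    {"x": 0, "y": 0, "z": 0, "twist": 0, "jaw": 2.5},
  ],
)

```text
clock: 5.88
eef_pos: [0.4819, -0.1538, 0.1667]
tool_rot: [0.549, 0.447, -0.549, 0.444]
ft_force: [-0.4, -0.1, -2.5]
grip_width: 0.0337
```

```bash

python3 - <<'E'
from h import *
wsave('w5');save('top','top2');save('scene','scene2');o=bot.get_obs();print(o['eef_pos'],o['ft_force'],o['joint_pos'])
R=Ro.from_quat(o['tool_rot']).as_matrix();print('jaw',np.degrees(np.arctan2(R[1,2],R[0,2])),R[:,0])
E
```

```text
[ 0.4818702  -0.15382951  0.1667037 ] 5.8833 0.03371937774065878
[ 0.4824147  -0.15386324  0.16740374] [ 0.65320752 -0.24295369 -2.89799511] [-3.09689665e-01  2.72998658e-01 -4.91431126e-02  1.24968547e+00
  1.44737880e-03  3.03897122e+00]
jaw -101.8642174789788 [-5.40763935e-04  1.69270837e-03 -9.99998421e-01]
```

View pics/w5.png

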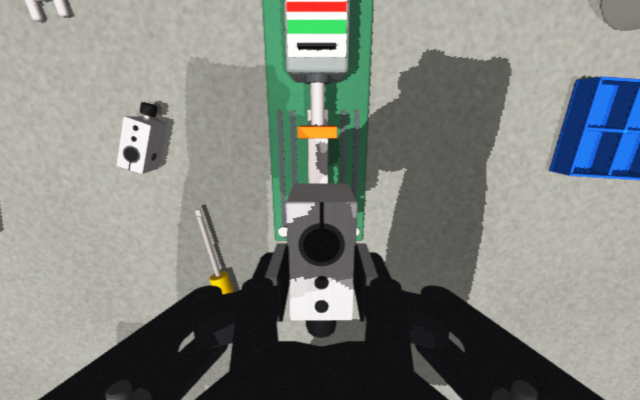

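The view shows the pad top at (317,132), the rail at columns 308–329 above the block, the housing above that, and the pointer at (317,46). I'll enlarge it for the stand pose.

```bash

python3 - <<'E'
import cv2
a=cv2.imread('pics/w5.png')
cv2.imwrite('pics/w5b.png',cv2.resize(a[110:250,255:385],None,fx=4,fy=4,interpolation=cv2.INTER_CUBIC))
cv2.imwrite('pics/w5c.png',cv2.resize(a[0:130,255:385],None,fx=4,fy=4,interpolation=cv2.INTER_CUBIC))
E
```

```text
(no output)
```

View pics/w5b.png

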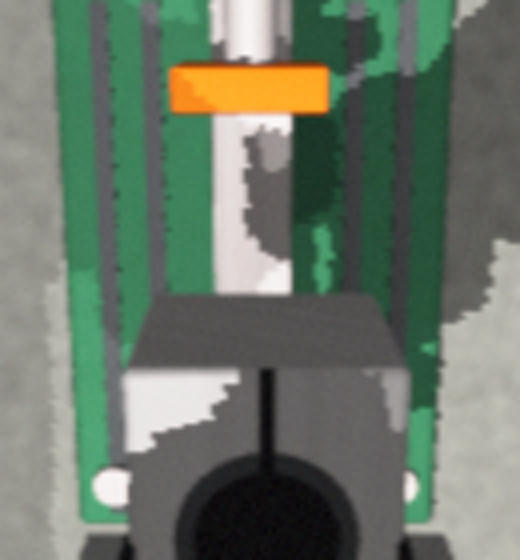

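View pics/w5c.png

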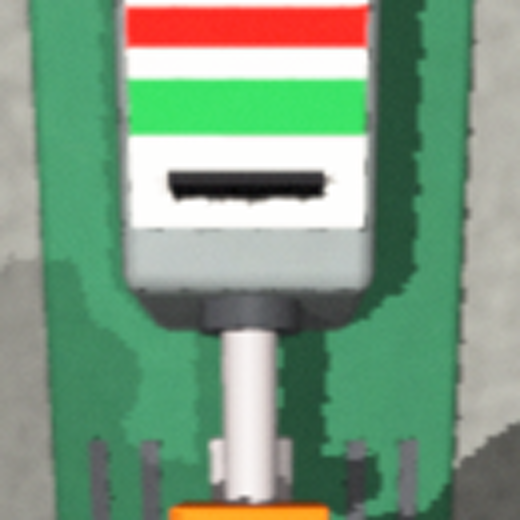

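```bash

python3 - <<'E'
from h import *
fb=lambda x,y:((x+.5)/4-.5+255,(y+.5)/4-.5+110)
fc=lambda x,y:((x+.5)/4-.5+255,(y+.5)/4-.5)
W=lambda f,p,h:wray('w5',*f(*p),h)
def yaw(a,b):
    d=b-a;return np.degrees(np.arctan2(d[1],d[0]))
L0,L1=W(fb,(80,500),.012),W(fc,(32,2),.012);R0,R1=W(fb,(432,500),.012),W(fc,(472,2),.012)
print('base yaw',yaw(L0,L1),yaw(R0,R1),'w',np.linalg.norm(L0-R0),np.linalg.norm(L1-R1),'mid yaw',yaw(L0+R0,L1+R1))
r=[W(fb,p,.045) for p in[(213,120),(293,120),(215,290),(292,290)]]
print('rail w',np.linalg.norm(r[0]-r[1]),np.linalg.norm(r[2]-r[3]),'yaw',yaw(r[2]+r[3],r[0]+r[1]))
P=[W(fb,p,.084) for p in[(170,113),(329,113)]];pm=(P[0]+P[1])/2;print('padfront',pm,np.linalg.norm(P[0]-P[1]),yaw(P[1],P[0])-90)
th=np.radians(-11.8);ex=np.array([np.cos(th),np.sin(th),0]);ey=np.array([-ex[1],ex[0],0])
# lateral coordinate (along ey) and longitudinal
for n,p in dict(base0=(L0+R0)/2,base1=(L1+R1)/2,rail0=(r[2]+r[3])/2,rail1=(r[0]+r[1])/2,pad=pm).items(): print(n,'s',p@ex,'lat',p@ey)
b=W(fb,(255,517),.012);print('base end s',b@ex,'-> origin s',b@ex+.12, 'pad->origin s',pm@ex-.010)
c=W(fc,(250,225),.082);print('scale end',c@ex)
# held block: TCP z-.009+.044
z=np.load('pics/w5_pose.npz')['p'];h=z[2]+.035
B=[W(fb,p,h) for p in[(122,371),(408,371)]]
bm=(B[0]+B[1])/2;print('TCP s,lat',z@ex,z@ey,'block front s,lat',bm@ex,bm@ey,'w',np.linalg.norm(B[0]-B[1]),'yaw',yaw(B[1],B[0])-90)
for f,p in((fb,(215,250)),(fb,(225,270)),(fb,(250,90)),(fb,(150,400))):
    print('depth',wpt('w5',*f(*p)))
# rear edge of block
q=[wray('w5',u,v,h) for u,v in((289,320),(353,320))];m=(q[0]+q[1])/2;print('rear',m@ex,m@ey,np.linalg.norm(q[0]-q[1]),'blkyaw',yaw(m,bm))
# old top-based
for n,p in dict(orig=np.array([.52873,-.16074,0]),rail=np.array([.5374,-.1609,0]),rail0=np.array([.42705,-.1405,0]),pad=np.array([.5478,-.1635,0])).items(): print('top',n,p@ex,p@ey)
E
```

```text
base yaw -11.897801546615476 -11.69057131850652 w 0.10856940198324525 0.10767216843687663 mid yaw -11.794202401819641
rail w 0.02005475314278054 0.02016355010366062 yaw -11.892019425244124
padfront [ 0.53826517 -0.16209407  0.084     ] 0.03447727531542706 -11.873216738093205
base0 s 0.43866592299508556 lat -0.04887460560039061
base1 s 0.6867659537168196 lat -0.048849501058593765
rail0 s 0.5121613290785866 lat -0.0488114912834189
rail1 s 0.5556863107155328 lat -0.04888139428974183
pad s 0.5600378193667082 lat -0.04859549536917077
base end s 0.43297190122241924 -> origin s 0.5529719012224192 pad->origin s 0.5500378193667081
scale end 0.6245504376256266
TCP s,lat 0.5031445556979218 -0.05203814070593136 block front s,lat 0.5367637052298876 -0.05210376664138427 w 0.035473092511371124 yaw -11.860767533549748
depth [ 0.49849465 -0.14242392  0.01452658]
depth [ 0.49812913 -0.14637846  0.04522179]
depth [ 0.54298988 -0.16322465  0.08434133]
depth [ 0.51452973 -0.14621908  0.20342667]
rear 0.46708014783995094 -0.05206788030168124 0.03633420310284759 blkyaw -11.82950675456877
top orig 0.5504272498330152 -0.04921994657924343
top rail 0.5589467494618736 -0.04760358459197698
top rail0 0.44675701365444914 -0.05020082918198018
top pad 0.5696586600397837 -0.04802188086360277
```

The stand yaw is −11.85° and the rail is 3.2 mm to the left of the block, which has a 23 mm gap to the pad. The rail, base and pad measurements agree to within 0.3 mm. I'll shift sideways and descend to just above the rail.

Request:
step_arm(
  series=[
    {"x": 0.1, "y": 0.3, "z": -1.5, "twist": 0, "jaw": 2.5},
    {"x": 0.1, "y": 0.3, "z": -3.5, "twist": 0, "jaw": 2.5},
    {"x": 0.1, "y": 0.3, "z": -5.5, "twist": 0, "jaw": 2.5},
    {"x": 0.1, "y": 0.3, "z": -7.5, "twist": 0, "jaw": 2.5},
    {"x": 0.1, "y": 0.3, "z": -9.0, "twist": 0, "jaw": 2.5},
    {"x": 0.1, "y": 0.3, "z": -10.0, "twist": 0, "jaw": 2.5},
    {"x": 0.1, "y": 0.3, "z": -10.2, "twist": 0, "jaw": 2.5},
    {"x": 0.1, "y": 0.3, "z": -10.2, "twist": 0, "jaw": 2.5},
    {"x": 0.1, "y": 0.3, "z": -10.2, "twist": 0, "jaw": 2.5},
    {"x": 0.1, "y": 0.3, "z": -10.2, "twist": 0, "jaw": 2.5},
  ],
)

```text
clock: 6.87
eef_pos: [0.4846, -0.1511, 0.0666]
tool_rot: [0.55, 0.446, -0.548, 0.446]
ft_force: [-0.1, -0.5, -2.4]
grip_width: 0.0336
```

```bash

python3 - <<'E'
from h import *
wsave('w6');save('scene','scene3');o=bot.get_obs();print(o['eef_pos'],o['ft_force'])
a=cv2.imread('pics/w6.png');cv2.imwrite('pics/w6b.png',cv2.resize(a[0:250,230:410],None,fx=2.4,fy=2.4,interpolation=cv2.INTER_CUBIC))
a=cv2.imread('pics/scene3.png');cv2.imwrite('pics/s3b.png',cv2.resize(a[140:220,235:335],None,fx=6,fy=6,interpolation=cv2.INTER_CUBIC))
E
```

```text
[ 0.48455961 -0.1510911   0.06663207] 6.8667 0.033628981414854674
[ 0.48435872 -0.15115988  0.06652853] [-0.00964484  0.23247099 -2.24618332]
```

View pics/w6b.png

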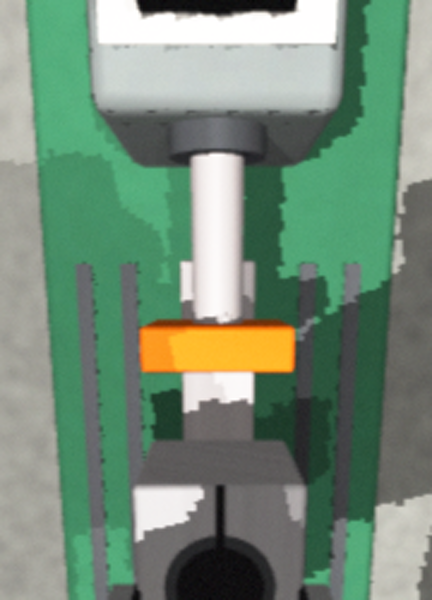

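View pics/s3b.png

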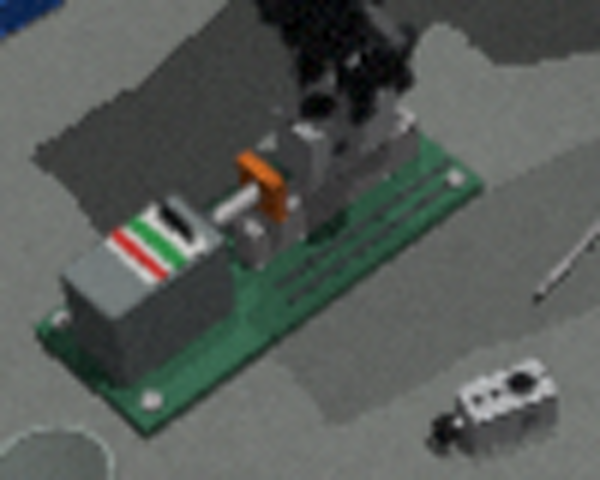

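The block's front edge (columns 133–306), the rail (183–255) and the pad (140–295) look collinear in the crop. I'll check that numerically.

```bash

python3 - <<'E'
from h import *
f=lambda x,y:((x+.5)/2.4-.5+230,(y+.5)/2.4-.5)
th=np.radians(-11.85);ex=np.array([np.cos(th),np.sin(th),0]);ey=np.array([-ex[1],ex[0],0])
z=np.load('pics/w6_pose.npz')['p']
for n,a,b,h in(('pad',(140,371),(295,371),.084),('rail',(183,390),(255,390),.045),('rail2',(184,425),(253.5,425),.045),('blk',(133,487),(306,487),z[2]+.035)):
    A,B=wray('w6',*f(*a),h),wray('w6',*f(*b),h);m=(A+B)/2;print(n,m@ex,m@ey,np.linalg.norm(A-B))
print(z@ex,z@ey)
o=bot.get_obs();R=Ro.from_quat(o['tool_rot']).as_matrix();print(np.degrees(np.arctan2(R[1,2],R[0,2])),R[:,0])
E
```

```text
pad 0.5602793770425253 -0.04804102627852861 0.03448794080526571
rail 0.5503221408915836 -0.04835588531447078 0.02025536380381404
rail2 0.540329770500008 -0.0482876322663147 0.01984543270533802
blk 0.5385698820811995 -0.04849506932577785 0.03580787178906474
0.5052595386868841 -0.048366721078450914
-101.86769213897406 [ 0.00169621  0.00102716 -0.99999803]
```

The block is aligned with the rail to within 0.3 mm. Lowering gently onto it.

Request:
step_arm(
  series=[
    {"x": 0, "y": 0, "z": -0.3, "twist": 0, "jaw": 2.5},
    {"x": 0, "y": 0, "z": -0.6, "twist": 0, "jaw": 2.5},
    {"x": 0, "y": 0, "z": -0.9, "twist": 0, "jaw": 2.5},
    {"x": 0, "y": 0, "z": -1.0, "twist": 0, "jaw": 2.5},
    {"x": 0, "y": 0, "z": -1.1, "twist": 0, "jaw": 2.5},
    {"x": 0, "y": 0, "z": -1.1, "twist": 0, "jaw": 2.5},
    {"x": 0, "y": 0, "z": -1.1, "twist": 0, "jaw": 2.5},
  ],
)

```text
clock: 7.55
eef_pos: [0.4843, -0.1511, 0.0554]
tool_rot: [0.55, 0.446, -0.548, 0.446]
ft_force: [0.1, -0.4, -2.3]
grip_width: 0.034
```

Request:
step_arm(
  series=[
    {"x": 0, "y": 0, "z": -0.1, "twist": 0, "jaw": 2.5},
    {"x": 0, "y": 0, "z": -0.1, "twist": 0, "jaw": 2.5},
    {"x": 0, "y": 0, "z": -0.1, "twist": 0, "jaw": 2.5},
  ],
)

```text
clock: 7.8
eef_pos: [0.4842, -0.1511, 0.0544]
tool_rot: [0.55, 0.446, -0.548, 0.446]
ft_force: [0.6, 0.6, -3.1]
grip_width: 0.034
```

Request:
step_arm(
  series=[
    {"x": 0, "y": 0, "z": -0.1, "twist": 0, "jaw": 2.5},
    {"x": 0, "y": 0, "z": -0.1, "twist": 0, "jaw": 2.5},
    {"x": 0, "y": 0, "z": -0.1, "twist": 0, "jaw": 2.5},
  ],
)

```text
clock: 8.05
eef_pos: [0.4844, -0.1512, 0.0539]
tool_rot: [0.55, 0.445, -0.548, 0.446]
ft_force: [-2.9, 0.0, 1.8]
grip_width: 0.0341
```

Request:
step_arm(
  series=[
    {"x": 0, "y": 0, "z": -0.1, "twist": 0, "jaw": 2.5},
    {"x": 0, "y": 0, "z": -0.1, "twist": 0, "jaw": 2.5},
    {"x": 0, "y": 0, "z": -0.1, "twist": 0, "jaw": 2.5},
  ],
)

```text
clock: 8.3
eef_pos: [0.4845, -0.1512, 0.0539]
tool_rot: [0.55, 0.445, -0.548, 0.446]
ft_force: [-2.2, 0.8, 6.6]
grip_width: 0.0339
```

There is contact at z = 0.0539, as predicted. Now I'll slide along the rail, direction (0.979, −0.205), to just short of the pad.

Request:
step_arm(
  series=[
    {"x": 0.29, "y": -0.06, "z": 0, "twist": 0, "jaw": 2.5},
    {"x": 0.59, "y": -0.12, "z": 0, "twist": 0, "jaw": 2.5},
    {"x": 0.88, "y": -0.185, "z": 0, "twist": 0, "jaw": 2.5},
    {"x": 1.17, "y": -0.245, "z": 0, "twist": 0, "jaw": 2.5},
    {"x": 1.47, "y": -0.31, "z": 0, "twist": 0, "jaw": 2.5},
    {"x": 1.76, "y": -0.37, "z": 0, "twist": 0, "jaw": 2.5},
    {"x": 1.76, "y": -0.37, "z": 0, "twist": 0, "jaw": 2.5},
    {"x": 1.76, "y": -0.37, "z": 0, "twist": 0, "jaw": 2.5},
  ],
)

```text
clock: 8.97
eef_pos: [0.5031, -0.1551, 0.0539]
tool_rot: [0.55, 0.445, -0.548, 0.446]
ft_force: [-0.7, -0.3, 1.7]
grip_width: 0.034
```

```bash

python3 - <<'E'
from h import *
wsave('w7');o=bot.get_obs();print(o['eef_pos'],o['ft_force'])
R=Ro.from_quat(o['tool_rot']).as_matrix();print(np.degrees(np.arctan2(R[1,2],R[0,2])),R[:,0])
a=cv2.imread('pics/w7.png');cv2.imwrite('pics/w7b.png',cv2.resize(a[0:250,230:410],None,fx=2.4,fy=2.4,interpolation=cv2.INTER_CUBIC))
E
```

```text
[ 0.50307007 -0.15511728  0.05393735] 8.9667 0.03399617050334818
[ 0.5030785  -0.1551068   0.05394952] [-0.21665535 -0.24823466  0.02424564]
-101.85832041692262 [ 4.27427933e-03  2.76394136e-04 -9.99990827e-01]
```

View pics/w7b.png

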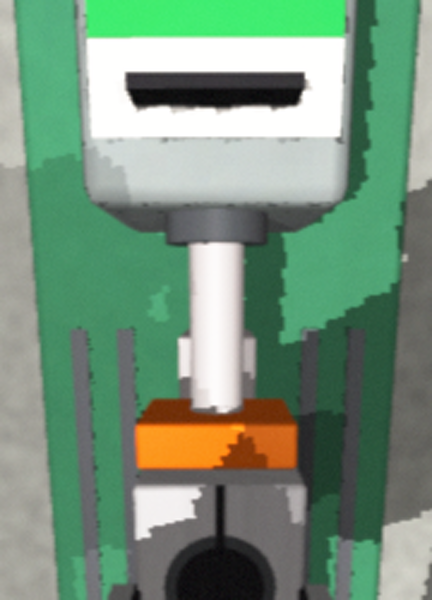

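The block and pad faces are parallel, about 2–3 mm apart, and the pointer is still in the white zone. Pressing in gently now.

Request:
step_arm(
  series=[
    {"x": 0.2, "y": -0.04, "z": 0, "twist": 0, "jaw": 2.5},
    {"x": 0.39, "y": -0.08, "z": 0, "twist": 0, "jaw": 2.5},
    {"x": 0.59, "y": -0.12, "z": 0, "twist": 0, "jaw": 2.5},
    {"x": 0.78, "y": -0.165, "z": 0, "twist": 0, "jaw": 2.5},
    {"x": 0.98, "y": -0.205, "z": 0, "twist": 0, "jaw": 2.5},
    {"x": 0.98, "y": -0.205, "z": 0, "twist": 0, "jaw": 2.5},
    {"x": 0.98, "y": -0.205, "z": 0, "twist": 0, "jaw": 2.5},
  ],
)

```text
clock: 9.6
eef_pos: [0.5109, -0.1568, 0.0539]
tool_rot: [0.549, 0.446, -0.549, 0.445]
ft_force: [-7.9, 2.4, 6.9]
grip_width: 0.0344
```

```bash

python3 - <<'E'
from h import *
wsave('w8');o=bot.get_obs();print(o['eef_pos'],o['ft_force'])
R=Ro.from_quat(o['tool_rot']).as_matrix();print(np.degrees(np.arctan2(R[1,2],R[0,2])),R[:,0])
a=cv2.imread('pics/w8.png');cv2.imwrite('pics/w8b.png',cv2.resize(a[0:250,230:410],None,fx=2.4,fy=2.4,interpolation=cv2.INTER_CUBIC))
E
```

```text
[ 0.51089654 -0.15676966  0.05391658] 9.6 0.034397602847533564
[ 0.51089201 -0.15678072  0.05389083] [-7.40419656  0.56323894  7.30465565]
-101.86278428536015 [ 5.79770515e-04  1.00234734e-03 -9.99999330e-01]
```

View pics/w8b.png

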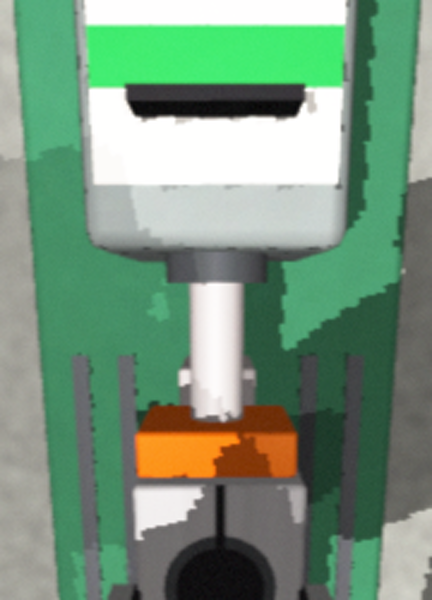

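```bash
cat > m.py <<'E'
from h import *
f=lambda x,y:((x+.5)/2.4-.5+230,(y+.5)/2.4-.5)
th=np.radians(-11.85);ex=np.array([np.cos(th),np.sin(th),0]);ey=np.array([-ex[1],ex[0],0])
def s(fn,x,y,h):
    return round(float(wray(fn,*f(x,y),h)@ex),4)
E
python3 - <<'E'
from m import *
for fn,y,yp,yg,yb in(('w6',371,None,None,487),('w7',468,72,37,487),('w8',477,84,86,487)):
    z=np.load('pics/'+fn+'_pose.npz')['p'];print(fn,'tcp',z@ex,'pad',s(fn,217,y,.084),'blk',s(fn,217,yb,z[2]+.035),'pointer(top far edge)',yp and s(fn,217,yp,.096),'green start',yg and s(fn,217,yg,.082))
E
```

```text
w6 tcp 0.5052595386868841 pad 0.5603 blk 0.5386 pointer(top far edge) None green start None
w7 tcp 0.524202285981762 pad 0.5602 blk 0.5574 pointer(top far edge) 0.6313 green start 0.6407
w8 tcp 0.5322012780773493 pad 0.5663 blk 0.5656 pointer(top far edge) 0.6376 green start 0.6408
```

The plunger is at about 6 mm by both pad and pointer. I need about 9 mm more, plus allowance for the arm's lag.

Request:
step_arm(
  series=[
    {"x": 0.2, "y": -0.04, "z": 0.05, "twist": 0, "jaw": 2.5},
    {"x": 0.39, "y": -0.08, "z": 0.05, "twist": 0, "jaw": 2.5},
    {"x": 0.59, "y": -0.12, "z": 0.05, "twist": 0, "jaw": 2.5},
    {"x": 0.78, "y": -0.165, "z": 0.05, "twist": 0, "jaw": 2.5},
    {"x": 0.98, "y": -0.205, "z": 0.05, "twist": 0, "jaw": 2.5},
    {"x": 1.15, "y": -0.24, "z": 0.05, "twist": 0, "jaw": 2.5},
    {"x": 1.15, "y": -0.24, "z": 0.05, "twist": 0, "jaw": 2.5},
    {"x": 1.15, "y": -0.24, "z": 0.05, "twist": 0, "jaw": 2.5},
    {"x": 1.15, "y": -0.24, "z": 0.05, "twist": 0, "jaw": 2.5},
  ],
)

```text
clock: 10.4
eef_pos: [0.518, -0.1583, 0.0539]
tool_rot: [-0.548, -0.448, 0.551, -0.443]
ft_force: [-11.6, 1.2, 9.5]
grip_width: 0.0341
```

```bash

python3 - <<'E'
from h import *
wsave('w9');save('scene','scene4');o=bot.get_obs();print(o['eef_pos'],o['ft_force'],o['ft_torque'])
R=Ro.from_quat(o['tool_rot']).as_matrix();print(np.degrees(np.arctan2(R[1,2],R[0,2])),R[:,0])
a=cv2.imread('pics/w9.png');cv2.imwrite('pics/w9b.png',cv2.resize(a[0:250,230:410],None,fx=2.4,fy=2.4,interpolation=cv2.INTER_CUBIC))
a=cv2.imread('pics/scene4.png');cv2.imwrite('pics/s4b.png',cv2.resize(a[140:220,235:335],None,fx=6,fy=6,interpolation=cv2.INTER_CUBIC))
E
```

```text
[ 0.51796895 -0.15825399  0.05388782] 10.4 0.03408886503978479
[ 0.51798131 -0.15821108  0.05389237] [-11.88182097   2.71818891  10.00311427] [0.39456359 2.41107544 0.08596095]
-101.86631424466256 [-0.00763805  0.00268202 -0.99996723]
```

View pics/w9b.png

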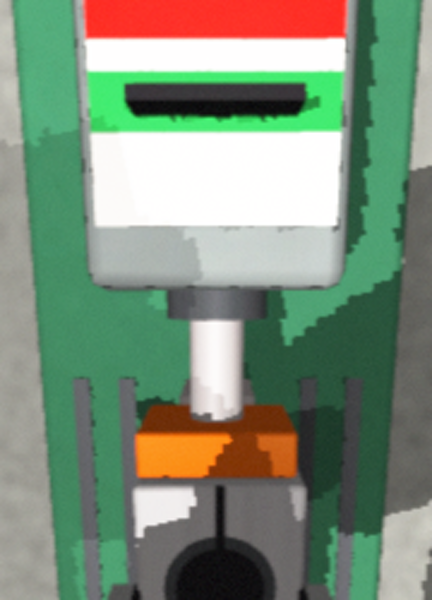

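View pics/s4b.png

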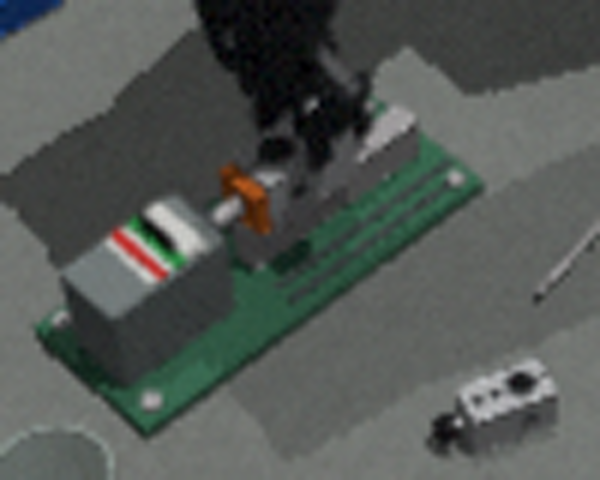

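```bash

python3 - <<'E'
from m import *
fn='w9';z=np.load('pics/w9_pose.npz')['p'];print('tcp',z@ex,z@ey,'pad',s(fn,217,477,.084),'blk',s(fn,217,486.5,z[2]+.035),'ptr',s(fn,217,84,.096),'green',s(fn,217,131,.082),s(fn,217,71,.082))
for n,a,b,h in(('pad',(135.5,477),(298,477),.084),('blk',(133,487),(306,487),z[2]+.035)):
    A,B=wray(fn,*f(*a),h),wray(fn,*f(*b),h);m=(A+B)/2;d=A-B;print(n,m@ex,m@ey,np.linalg.norm(A-B))
bot.camera('top');bot.camera('scene');o=bot.get_obs();print(o['clock'],o['eef_pos']@ex,o['eef_pos'],o['ft_force'])
E
```

```text
tcp 0.5394277760078527 -0.04851634454537975 pad 0.5739 blk 0.5733 ptr 0.645 green 0.6406 0.6504
pad 0.573901707757997 -0.04806239783934231 0.03460990366349482
blk 0.5731675762945811 -0.048646201100029096 0.03572098842175303
10.6 0.5394365049841325 [ 0.51797601 -0.15826288  0.05390138] [-11.6354208    1.78230163   9.48009264]
```

The plunger is at about 13.5 mm: the pad moved 13.7 mm and the pointer stands inside the green band (rows 71–131, pointer at 84–115). I'll check for drift, then hand in.

```bash

python3 - <<'E'
from m import *
for _ in range(10): bot.camera('top')
o=bot.get_obs();print(o['clock'],o['eef_pos']@ex,o['eef_pos'],o['ft_force'])
if abs(o['eef_pos']@ex-.5394)<.001: print(bot.job_done())
E
```

```text
11.1 0.5394257881286587 [ 0.51796871 -0.15824548  0.05389308] [-12.20359928   2.72586639   9.01374015]
the job is handed in; nothing more can be done
None
```

The job is handed in at 11.1 s of the 45 s allowed, with the robot still gripping the block and pressing it against the stop.

I picked the largest of the three blocks and gripped it across its width. I set it on the rail with the knob pointing away from the stop and about 22 mm of clearance to the pad. Then I slid it plain end first against the pad and pressed.

**Last checks:**
- **Plunger:** it is pushed in about 13.5 mm (pad shift 13.7 mm, pointer shift 13.7 mm). The pointer stands inside the green zone, well short of red.
- **Alignment:** the block's centre is within about 0.6 mm of the rail line, and its yaw matched the rail within 0.1° when I checked before setting it down.
- **Steadiness:** the arm did not drift over the last 0.7 s, with a push of about 12 N along the rail and about 9–10 N downward on it.

**Small disagreements:**
- **Push force:** it is about 4 N higher than the spring alone would give, which I put down to friction on the rail.
- **Tool tilt:** the tool leans about 0.4° under the load, so the block may be pitched very slightly nose-down. That is too small to see in the images.

I moved nothing else on the bench. I did not compare the bystanders' positions before and after in the images.

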